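Close the blue beam shutter

ROBOT

A 6-joint arm with a two-finger parallel gripper is mounted at the origin on the work surface. World frame = base frame: x ahead of the robot, y to its left, z up, the work surface at z = 0. Lengths are in mm, angles in rad, forces in N, time in s.
With the tool pointing down it reaches from about 300 to 750 mm from the base axis. Payload 8.5 kg.
Tool frame: the origin (TCP) lies on the centre line of the jaws, within the pads' length; the fingertips stand 8 mm ahead of it and the grasp point (between the pads) lies 11 mm behind it (ctrl.tips_ahead is the distance from the TCP to the fingertips, in mm); y points along the fingers, x is the direction in which the jaws open and shut, and the axes are right-handed (so a half turn about y gives the same grasp; the last joint's range is limited). The gripper opens to 85 mm and grips with 20 to 120 N. Pads are 22 mm wide; open, the fingers measure 114 mm over their backs; the gripper's body (76 mm by 85 mm) begins 54 mm behind the grasp point. The pads swing forward as they close: fully open they stand 13 mm farther back than shut.
Start: joints at [1.04, 0.381, 1.297, -0, 1.464, -0.215], TCP at [170.808, 522.786, 239.322] pointing down, gripper open.
Joint ranges: [-3.11, 3.11], [-0.89, 2.33], [0.22, 2.48], [-1.42, 4.56], [0.17, 2.85], [-2.88, 2.88]. Speed limits (rad/s): [2.39, 2.39, 3.14, 3.14, 3.14, 3.14].

INTERFACE

Orientations are given as a unit quaternion [w, x, y, z].
In Python, from station import ctrl, claw, monitor, optics gives the robot as it stands. Calls block until the motion is done:
- ctrl.goto(position, orientation): joint-space move of the TCP to a pose.
- ctrl.movel(position, max_speed=150, ori=None): straight line of the TCP; ori=None keeps the orientation; max_speed is the mean speed in mm/s.
- ctrl.goto_joints(angles): joint-space move.
- claw.grip(opening): finger opening in mm; the grip force is fixed at half the most; returns when the fingers have stopped.
- ctrl.hold(seconds).
- ctrl.inverse_kinematics(position, orientation): joint angles nearest the present ones, or None.
- monitor.read_state(): the state.
- optics.snapshot(name): name is "scene" or "side" or "wrist"; returns a dict with "color" (384x512x3 uint8, red, green, blue), "fx", "fy", "cx", "cy" (pixels), "origin" and "attitude" of the camera in the world. Camera axes: x right, y down, z forward; pixel columns grow to the right and rows downward; lengths in mm; the calibration is good to about 2 mm. A picture is of the moment at which its call begins. There is no depth.
A pose or a line that the arm cannot do raises ctrl.IKError and nothing moves.
- ctrl.job_done(): hands the job in, once; it reports no verdict.
The state is a dict: "time_s": time; "qpos": joint angles; "dq": joint speeds; "joint_torque": joint torques, N m; "tcp_pos": TCP position; "ee_rot": TCP orientation; "wrist_force": force on the tool from outside, world axes, zero at the start; "torque": the same for the moment, N m; "opening": finger opening in mm.
Only numpy, scipy, OpenCV 4.12 (cv2) and the standard library are available. Lean on these libraries where they do the work, as an engineer would, in place of code of your own. Each camera call takes 0.05 s, during which the arm holds its last target.

TASK

Close the beam shutter that has the blue knob before the dish is changed: with one fingertip hold its red spring catch down, and with the catch held, push the blue knob with the other finger until the bolt is fully home over the glowing window; then let the catch spring back up and move clear. Do not force the bolt, leave the yellow shutter alone and do not disturb the loose things on the table.

Things in the scene. Friction and masses are not known exactly. Their poses are not given: they have to be found in the camera images.
- blue_shutter: whole beam shutter unit with the blue knob, screwed to the table: aluminium plate 120 (x) x 170 (y) x 12 mm. Origin: centre of its underside; offsets below are in this frame, mm. Red catch on the -x half (grey housing top z 54), bolt on the +x half, both along y. Glowing window, 26 across, at (27.5, 53), covered by the bolt when home. Dark collar at (-27.5, 58), top z 42.
- blue_catch_pad: red touch pad of the blue unit's spring catch, flat top 28 (x) x 100 (y), 10 thick, axes as the unit's. Origin: centre of its underside, at (-27.5, -25, 66) when up; it only moves straight down. A finger may slide along its top while pressing.
- blue_catch_top (a point): centre of that pad's top face: z = 76 mm when up, 66 mm when fully down
- blue_catch (a joint): how far the catch is pressed, m: 0 up (locking), 0.010 fully down on its stop. Spring: 3.2 N to start, 7.2 N fully down. Beyond 0.006 its brass blade is clear of the bolt's teeth and the bolt is free. Let go, it springs up; if the bolt is not home the blade then sticks between two teeth or under one.
- blue_knob: blue upright knob on the steel bolt: block 26 (x) x 14 (y) x 44 (z) mm, axes as the unit's. Origin: centre of its underside, at (27.5, -25 + bolt value, 48); top z 92. Its centre line is 55 mm in x from the pad's. Above the bolt's top (z 48) the space behind it (-y side) is open; it is pushed from there towards +y.
- blue_bolt (a joint): how far the bolt has slid along the unit's +y, m: 0 to 0.0025 at the start, 0.042 fully home on its stop. Friction about 1.5 N; it stays where left. With the catch up its teeth lock it (play under 3 mm); the catch must be down for the whole stroke and springs up behind the last tooth from 0.039 on.
- yellow_shutter: whole beam shutter unit with the yellow knob, screwed to the table: aluminium plate 120 (x) x 170 (y) x 12 mm. Origin: centre of its underside; offsets below are in this frame, mm. Red catch on the -x half (grey housing top z 54), bolt on the +x half, both along y. Glowing window, 26 across, at (27.5, 53), covered by the bolt when home. Dark collar at (-27.5, 58), top z 42.
- yellow_catch_pad: red touch pad of the yellow unit's spring catch, flat top 28 (x) x 100 (y), 10 thick, axes as the unit's. Origin: centre of its underside, at (-27.5, -25, 66) when up; it only moves straight down. A finger may slide along its top while pressing.
- yellow_catch_top (a point): centre of that pad's top face: z = 76 mm when up, 66 mm when fully down
- yellow_catch (a joint): how far the catch is pressed, m: 0 up (locking), 0.010 fully down on its stop. Spring: 3.2 N to start, 7.2 N fully down. Beyond 0.006 its brass blade is clear of the bolt's teeth and the bolt is free. Let go, it springs up; if the bolt is not home the blade then sticks between two teeth or under one.
- yellow_knob: yellow upright knob on the steel bolt: block 26 (x) x 14 (y) x 44 (z) mm, axes as the unit's. Origin: centre of its underside, at (27.5, -25 + bolt value, 48); top z 92. Its centre line is 55 mm in x from the pad's. Above the bolt's top (z 48) the space behind it (-y side) is open; it is pushed from there towards +y.
- yellow_bolt (a joint): how far the bolt has slid along the unit's +y, m: 0 to 0.0025 at the start, 0.042 fully home on its stop. Friction about 1.5 N; it stays where left. With the catch up its teeth lock it (play under 3 mm); the catch must be down for the whole stroke and springs up behind the last tooth from 0.039 on.
- dish: loose white culture dish with lid, 64 mm across, 15 high; a bystander. Origin: centre of its underside
- objective: loose brass microscope objective standing upright, 32 mm across, 54 high; a bystander. Origin: centre of its underside
- filter_cube: loose aluminium filter cube, 38 mm, with round filters; a bystander. Origin: centre of its underside
- tip_box: loose blue box of pipette tips with white top, 80 x 110 x 57 mm; a bystander. Origin: centre of its underside
- amber_bottle: loose amber bottle, 56 mm across, 110 high; a bystander. Origin: centre of its underside
- driver: loose screwdriver lying on the table, 170 mm long; a bystander. Origin: on its axis, near its middle
- post_holder: loose steel post holder standing upright, 25 mm across, 70 high; a bystander. Origin: centre of its underside

How it is judged:
By the outcome, as a careful person would: the job done as asked, in the order asked, and still so for the second after the job is handed in, with the robot touching nothing.
It also fails if it takes over 38 s, if anything falls off the work surface, if the arm or the gripper's body presses on something with over 40 N, if the wrist force passes 120 N, or if a joint passes its speed limit or range.

## Working session

There is one attempt and no reset: what is moved stays moved. The work goes in short steps, each a Python script; the robot and the scene stay as the last script left them, time stands still between calls to the robot, and variables do not carry over. Pictures are saved under pics/ and viewed, and the job is handed in when it is done.

```bash
ls; mkdir -p pics; python3 - <<'E'
from station import ctrl, claw, monitor, optics
import cv2
for n in ["scene","side","wrist"]:
    s=optics.snapshot(n)
    cv2.imwrite(f"pics/{n}0.png",s["color"][:,:,::-1])
    print(n,{k:s[k] for k in s if k!="color"})
print(monitor.read_state(), ctrl.tips_ahead)
E
```

```text
pics
scene {'fx': 385.42955135694217, 'fy': 385.42955135694217, 'cx': 260.19201939541244, 'cy': 193.27784084783454, 'origin': array([1499.34949908, -106.92226249,  697.70743586]), 'attitude': array([-0.33824641,  0.66920034,  0.58344364, -0.31201569])}
side {'fx': 421.58865046795756, 'fy': 421.58865046795756, 'cx': 263.6335652405855, 'cy': 190.28865468816383, 'origin': array([ 566.55512488, -689.88259199,  928.32915413]), 'attitude': array([-0.32657956,  0.9447401 , -0.02652957,  0.01039794])}
wrist {'fx': 318.3993703192539, 'fy': 318.3993703192539, 'cx': 251.39714281226637, 'cy': 187.95197391825454, 'origin': array([ 93.03426473, 547.36978884, 374.21775713]), 'attitude': array([0.13119021, 0.79839769, 0.58004292, 0.09434231])}
{'time_s': 0.15, 'qpos': array([ 1.03969433e+00,  3.81063546e-01,  1.29802168e+00, -2.41166271e-05,
        1.46360958e+00, -2.15310759e-01]), 'dq': array([-1.04923519e-03, -1.46046175e-03, -3.34823919e-03,  2.70431495e-03,
       -2.15687496e-04, -4.68666951e-05]), 'joint_torque': array([ 2.81529508e-03, -4.48620450e+01, -2.31344604e+01, -1.76554845e-04,
        3.78654920e-03, -3.41993101e-06]), 'tcp_pos': array([170.71824449, 522.61436368, 238.86354385]), 'ee_rot': array([-0.57223586,  0.57256361,  0.41480705, -0.41551432]), 'wrist_force': array([ 0.14144845, -0.71761913, -0.6070815 ]), 'torque': array([ 0.01317249, -0.00208004,  0.00156099]), 'opening': 85.11185129798615} 8.0
```

View pics/scene0.png

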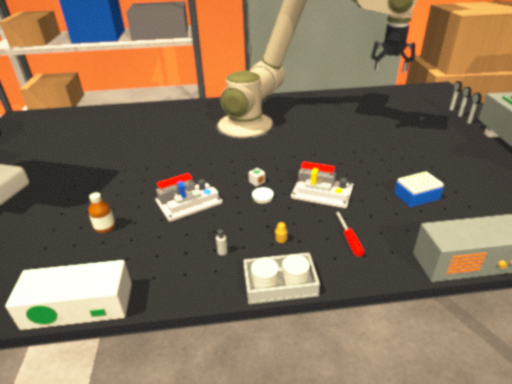

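View pics/side0.png

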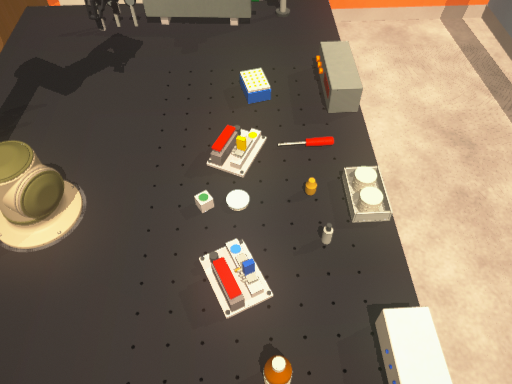

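View pics/wrist0.png

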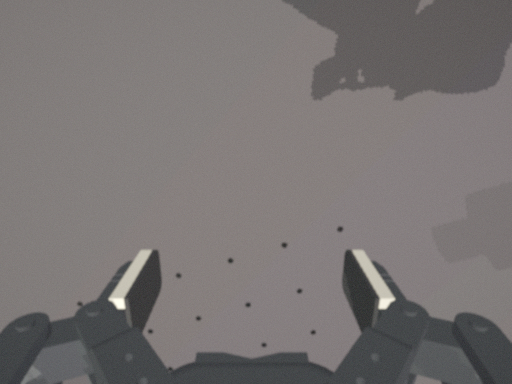

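The side view shows the blue unit around (236,275), with its red pad at (228,282), blue knob at (249,267) and window at (236,249). The yellow unit is at (237,150). In the scene view the blue unit is at (188,195). I'll enlarge both for point picking.

```bash
python3 - <<'E'
import cv2
a=cv2.imread("pics/side0.png")[225:330,185:290]
cv2.imwrite("pics/side0z.png",cv2.resize(a,None,fx=5.5,fy=5.5,interpolation=cv2.INTER_CUBIC))
a=cv2.imread("pics/scene0.png")[160:230,140:235]
cv2.imwrite("pics/scene0z.png",cv2.resize(a,None,fx=8,fy=8,interpolation=cv2.INTER_CUBIC))
E
```

```text
(no output)
```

View pics/side0z.png

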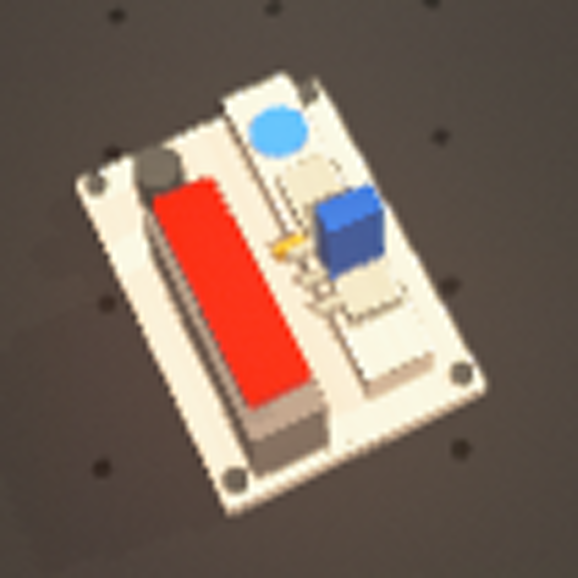

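View pics/scene0z.png

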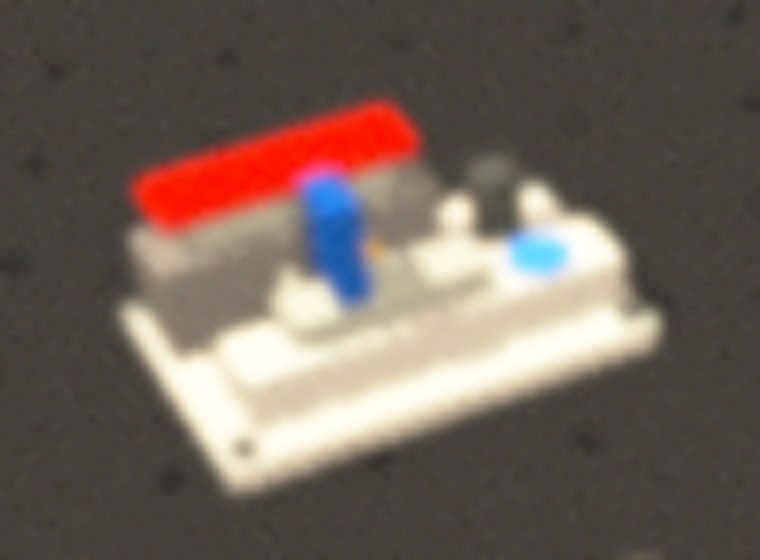

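```bash
cat > h.py <<'E'
import numpy as np
from scipy.spatial.transform import Rotation as R
from scipy.optimize import least_squares
cams={'scene':(385.4296,260.192,193.278,[1499.349,-106.922,697.707],[-0.33824641,0.66920034,0.58344364,-0.31201569]),
'side':(421.58865,263.63357,190.28865,[566.555,-689.8826,928.329],[-0.32657956,0.9447401,-0.02652957,0.01039794])}
def proj(c,P):
    f,cx,cy,o,q=cams[c]; r=R.from_quat([q[1],q[2],q[3],q[0]])
    p=r.inv().apply(np.atleast_2d(P)-np.array(o)); return np.c_[f*p[:,0]/p[:,2]+cx,f*p[:,1]/p[:,2]+cy]
def unit2w(p,P):
    P=np.atleast_2d(P).astype(float); c,s=np.cos(p[2]),np.sin(p[2])
    return np.c_[p[0]+c*P[:,0]-s*P[:,1],p[1]+s*P[:,0]+c*P[:,1],P[:,2]]
E
cat > fit.py <<'E'
from h import *
side=[((-60,-85,12),(226,506)),((60,-85,12),(486,380)),((-60,85,12),(80,183)),((60,85,12),(315,80)),
((-41.5,25,76),(152,200)),((-13.5,25,76),(213,178)),((-13.5,-75,76),(312,380)),((-41.5,-75,76),(250,408)),
((27.5,53,44),(278,132))]
scene=[((60,-85,12),(232,480)),((-60,-85,12),(122,305)),((60,85,12),(660,325)),
((-41.5,25,76),(385,102)),((-13.5,25,76),(418,130)),((-41.5,-75,76),(135,182)),((-13.5,-75,76),(160,215))]
def px(l,k,o): return np.array([[(u+.5)/k-.5+o[0],(v+.5)/k-.5+o[1]] for _,(u,v) in l])
S=px(side,5.5,(185,225));C=px(scene,8,(140,160))
Ps=np.array([a for a,_ in side]);Pc=np.array([a for a,_ in scene])
def res(p,w=1):
    return np.r_[(proj('side',unit2w(p,Ps))-S).ravel(),w*(proj('scene',unit2w(p,Pc))-C).ravel()]
for w in (1,0):
    f=min((least_squares(res,[500,-150,y],kwargs=dict(w=w),loss='soft_l1') for y in np.arange(-3,3.1,.7)),key=lambda f:f.cost)
    print(w,f.x,f.cost);print(res(f.x).reshape(-1,2).round(1).tolist())
f2=least_squares(lambda p:res(p)[2*len(S):],f.x);print('scene',f2.x)
E
python3 fit.py
```

```text
1 [ 5.25747312e+02 -2.24435472e+02  4.14259665e-01] 8.71912769571042
[[0.3, 0.4], [0.5, 0.4], [-1.2, -0.9], [0.3, -1.1], [-0.3, -0.3], [-0.1, -1.2], [0.5, -1.5], [-0.1, -1.1], [-0.0, -2.2], [-1.1, -1.2], [-0.7, -0.1], [-0.9, -0.8], [-0.6, -0.1], [-1.1, 0.6], [-1.0, -0.2], [-1.0, 0.1]]
0 [ 5.25729769e+02 -2.26572271e+02  4.11252552e-01] 3.4149941481713686
[[0.1, 1.3], [0.5, 1.4], [-1.2, -0.2], [0.4, -0.3], [-0.3, 0.5], [-0.1, -0.4], [0.4, -0.6], [-0.2, -0.1], [0.1, -1.4], [-1.9, -1.1], [-1.4, -0.1], [-1.6, -0.7], [-1.2, -0.0], [-1.8, 0.7], [-1.7, -0.2], [-1.8, 0.1]]
scene [ 5.27564367e+02 -2.21634307e+02  4.13516607e-01]
```

```bash
cat >> h.py <<'E'
UNIT=[525.9,-224.2,0.4135]
def ori(yaw,flip=False):
    x=np.array([np.cos(yaw),np.sin(yaw),0])*(-1 if flip else 1); y=np.array([0,0,-1.]); z=np.cross(x,y)
    q=R.from_matrix(np.c_[x,y,z]).as_quat(); return np.array([q[3],q[0],q[1],q[2]])
E
python3 - <<'E'
from station import ctrl, monitor
from h import *
q=[-0.57223586,0.57256361,0.41480705,-0.41551432]
print(R.from_quat([q[1],q[2],q[3],q[0]]).as_matrix().round(2))
for fl in (0,1):
    for P in [(0,-50,200),(0,-50,76),(0,0,66)]:
        print(fl,ctrl.inverse_kinematics(unit2w(UNIT,P)[0],ori(UNIT[2],fl)))
E
```

```text
[[ 0.31 -0.   -0.95]
 [ 0.95 -0.    0.31]
 [-0.   -1.    0.  ]]
0 [-6.53354093e-01  5.12976669e-01  1.19069748e+00 -4.44089210e-16
  1.43791850e+00 -1.06685409e+00]
0 [-6.53354093e-01  6.35958225e-01  1.35343044e+00 -4.44089210e-16
  1.15220399e+00 -1.06685409e+00]
0 [-6.09989434e-01  5.96062964e-01  1.47668835e+00 -4.44089210e-16
  1.06884134e+00 -1.02348943e+00]
1 [-0.65335409  0.51297667  1.19069748  0.          1.4379185   2.07473856]
1 [-6.53354093e-01  6.35958225e-01  1.35343044e+00 -4.44089210e-16
  1.15220399e+00  2.07473856e+00]
1 [-6.09989434e-01  5.96062964e-01  1.47668835e+00 -4.44089210e-16
  1.06884134e+00  2.11810322e+00]
```

```bash
python3 - <<'E'
from station import ctrl, claw, monitor, optics
from h import *
import cv2
ctrl.goto(unit2w(UNIT,(0,-55,200))[0],ori(UNIT[2]))
claw.grip(41)
s=optics.snapshot("wrist")
cv2.imwrite("pics/wrist1.png",s["color"][:,:,::-1])
print({k:s[k] for k in s if k!="color"})
st=monitor.read_state()
print(st['time_s'],st['tcp_pos'],st['wrist_force'],st['opening'],ctrl.tips_ahead)
E
```

```text
{'fx': 318.3993703192539, 'fy': 318.3993703192539, 'cx': 251.39714281226637, 'cy': 187.95197391825454, 'origin': array([ 515.26888816, -200.28180258,  335.41480233]), 'attitude': array([0.15826262, 0.96568107, 0.20321926, 0.0333908 ])}
3.8 [ 548.00425372 -274.58258034  199.99669351] [-0.00727757  0.1050594  -0.11996828] 40.914077854500434 8.0
```

View pics/wrist1.png

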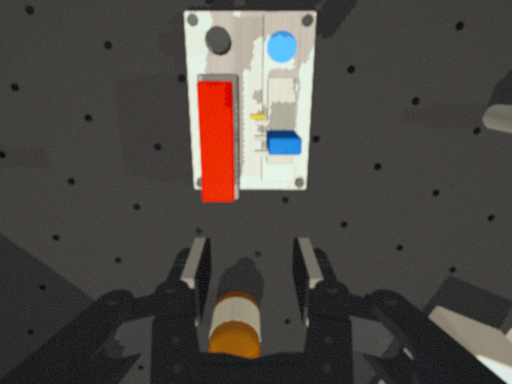

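The wrist view shows the blue unit well: pad at (217,142), knob at (284,143), window at (282,46). The bottle cap is at (235,340), near the gripper, so I need to measure the bottle too.

```bash
python3 - <<'E'
import cv2
a=cv2.imread("pics/wrist1.png")[5:210,170:335]
cv2.imwrite("pics/wrist1z.png",cv2.resize(a,None,fx=2.9,fy=2.9,interpolation=cv2.INTER_CUBIC))
from h import *
cams['wrist']=(318.39937,251.39714,187.95197,[515.26888816,-200.28180258,335.41480233],[0.15826262,0.96568107,0.20321926,0.0333908])
r=lambda p:least_squares(lambda b:np.r_[proj('side',[b[0],b[1],110])[0]-[278,363],proj('scene',[b[0],b[1],110])[0]-[96,197]],p)
f=r([600,-400]);print(f.x,f.fun)
c,s=np.cos(UNIT[2]),np.sin(UNIT[2]);d=f.x-UNIT[:2];print("unit frame",c*d[0]+s*d[1],-s*d[0]+c*d[1]);print(proj('wrist',[*f.x,110]),proj('wrist',[*f.x,0]))
E
```

```text
[ 609.41797578 -456.95832038] [ 0.40566601 -1.33273275 -2.04815429 -2.00883893]
unit frame -17.047117028964507 -246.7003927582192
[[233.04799551 385.53812559]] [[237.75702074 307.06702818]]
```

View pics/wrist1z.png

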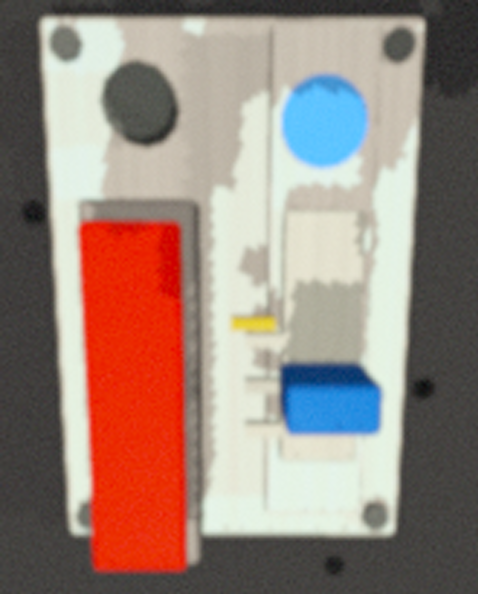

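```bash
cat > fit2.py <<'E'
from h import *
import fit
cams['wrist']=(318.39937,251.39714,187.95197,[515.26888816,-200.28180258,335.41480233],[0.15826262,0.96568107,0.20321926,0.0333908])
W=[((-41.5,25,76),(80,222)),((-13.5,25,76),(180,222)),((-13.5,-75,76),(186,571)),((-41.5,-75,76),(93,571)),
((-60,85,12),(40,17)),((60,85,12),(424,17)),((60,-85,12),(395,535))]
Wp=fit.px(W,2.9,(170,5));Pw=np.array([a for a,_ in W])
rw=lambda p:(proj('wrist',unit2w(p,Pw))-Wp).ravel()
g=least_squares(rw,UNIT);print('wrist',g.x,rw(g.x).reshape(-1,2).round(1).tolist())
k=fit.px([(0,(380,433)),(0,(288,433))],2.9,(170,5))
h=least_squares(lambda b:(proj('wrist',unit2w(g.x,[(40.5+b[1],-32+b[0],92),(14.5+b[1],-32+b[0],92)]))-k).ravel(),[0,0]);print('bolt',h.x,h.fun)
E
python3 fit2.py
```

```text
1 [ 5.25747312e+02 -2.24435472e+02  4.14259665e-01] 8.71912769571042
[[0.3, 0.4], [0.5, 0.4], [-1.2, -0.9], [0.3, -1.1], [-0.3, -0.3], [-0.1, -1.2], [0.5, -1.5], [-0.1, -1.1], [-0.0, -2.2], [-1.1, -1.2], [-0.7, -0.1], [-0.9, -0.8], [-0.6, -0.1], [-1.1, 0.6], [-1.0, -0.2], [-1.0, 0.1]]
0 [ 5.25729769e+02 -2.26572271e+02  4.11252552e-01] 3.4149941481713686
[[0.1, 1.3], [0.5, 1.4], [-1.2, -0.2], [0.4, -0.3], [-0.3, 0.5], [-0.1, -0.4], [0.4, -0.6], [-0.2, -0.1], [0.1, -1.4], [-1.9, -1.1], [-1.4, -0.1], [-1.6, -0.7], [-1.2, -0.0], [-1.8, 0.7], [-1.7, -0.2], [-1.8, 0.1]]
scene [ 5.27564367e+02 -2.21634307e+02  4.13516607e-01]
wrist [ 5.24151377e+02 -2.23883978e+02  4.13195691e-01] [[-1.4, -0.4], [0.4, -0.3], [0.3, 0.3], [0.3, 0.2], [0.0, 0.1], [0.5, 0.4], [-0.0, -0.0]]
bolt [3.13013863 0.02007059] [ 0.83028194  0.04077781 -0.83020868 -0.012466  ]
```

```bash
python3 - <<'E'
import cv2
from h import *
cams['wrist']=(318.39937,251.39714,187.95197,[515.26888816,-200.28180258,335.41480233],[0.15826262,0.96568107,0.20321926,0.0333908])
T=np.array([548.004,-274.583,199.997]);c,s=np.cos(.4135),np.sin(.4135)
def w(u,v,d): return [T[0]+c*u-s*v,T[1]+s*u+c*v,T[2]-d]
a=cv2.imread("pics/wrist1.png")[220:384,140:360]; k=3.6
a=cv2.resize(a,None,fx=k,fy=k,interpolation=cv2.INTER_CUBIC)
for d,col in ((8,(0,255,0)),(13,(0,255,255))):
  for u in (-35,-20.5,20.5,35):
    for v in (-11,11):
      p=proj('wrist',w(u,v,d))[0]; cv2.circle(a,(int((p[0]-140)*k),int((p[1]-220)*k)),4,col,1)
cv2.imwrite("pics/wrist1f.png",a)
E
```

```text
(no output)
```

View pics/wrist1f.png

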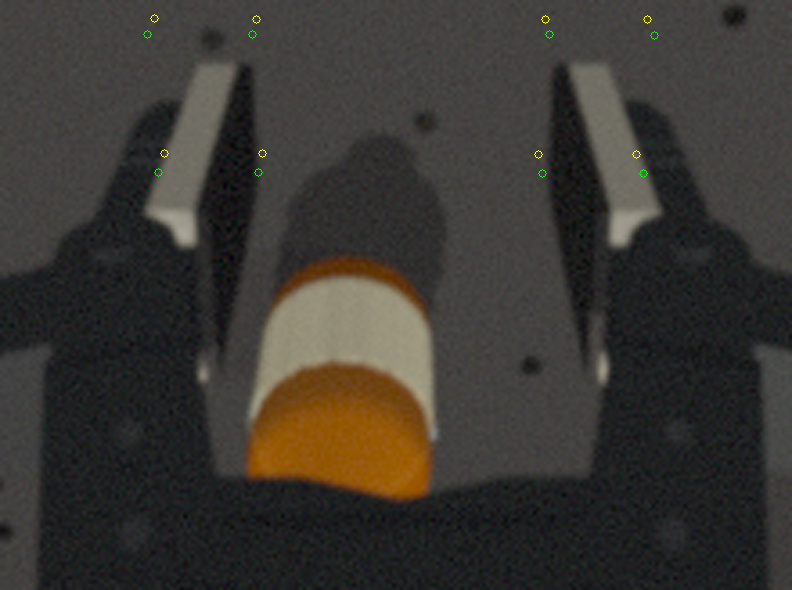

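The white pad strips end near zoomed y=63, so at 41 mm opening the tips are roughly level with the TCP. They are about 6 mm thick, so a 48 mm opening puts the tip centres about 54 mm apart. Next I'll move down to just above the unit and look.

```bash
sed -i 's/^UNIT=.*/UNIT=[525.0,-224.0,0.4135]/' h.py; python3 - <<'E'
from station import ctrl, claw, monitor, optics
from h import *
import cv2
claw.grip(48.5)
ctrl.movel(unit2w(UNIT,(0,-50,100))[0],150,ori(UNIT[2]))
st=monitor.read_state()
print(st['time_s'],st['tcp_pos'],st['wrist_force'],st['opening'],ctrl.tips_ahead)
ims=[]
for n in("wrist","side"):
    s=optics.snapshot(n); ims.append(s["color"][:,:,::-1])
    if n=="wrist": print(s["origin"],s["attitude"])
cv2.imwrite("pics/wrist2.png",ims[0])
a=ims[1][205:330,170:310]; cv2.imwrite("pics/side2z.png",cv2.resize(a,None,fx=4.8,fy=4.8,interpolation=cv2.INTER_CUBIC))
E
```

```text
4.8583 [ 545.51634233 -270.13274719  100.89131979] [-0.0073905  -0.19945462  0.66797592] 48.79507426030816 8.0
[ 512.60856253 -195.71354388  236.18669353] [0.15887771 0.96558093 0.20312833 0.03391501]
```

View pics/wrist2.png

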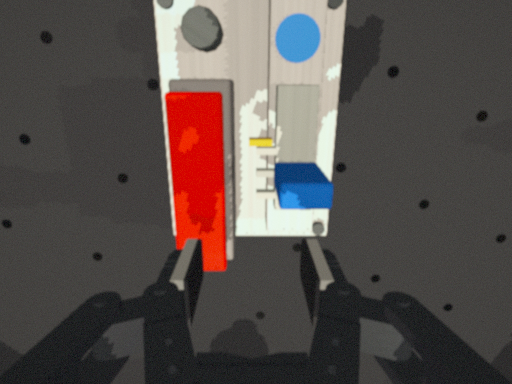

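View pics/side2z.png

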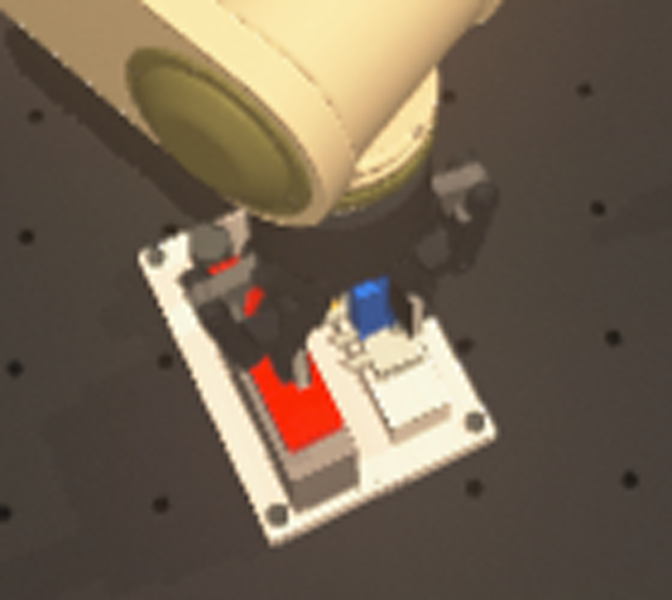

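```bash
python3 - <<'E'
from h import *
cams['wrist']=(318.39937,251.39714,187.95197,[512.60856253,-195.71354388,236.18669353],[0.15887771,0.96558093,0.20312833,0.03391501])
for z in (93,97,101,105):
  for x in (-30,-24.4,24.4,30):
   for y in (-61,-39):
    P=unit2w(UNIT,(x,y,z)); print(z,x,y,proj('wrist',P)[0].round(0),((proj('side',P)[0]-[170,205])*4.8).round(0))
E
```

```text
93 -30 -61 [193. 267.] [294. 391.]
93 -30 -39 [190. 229.] [274. 350.]
93 -24.4 -61 [204. 267.] [306. 385.]
93 -24.4 -39 [202. 229.] [286. 345.]
93 24.4 -61 [298. 267.] [404. 340.]
93 24.4 -39 [300. 229.] [383. 301.]
93 30 -61 [309. 267.] [415. 335.]
93 30 -39 [311. 229.] [394. 296.]
97 -30 -61 [192. 272.] [294. 387.]
97 -30 -39 [189. 232.] [274. 346.]
97 -24.4 -61 [203. 272.] [305. 381.]
97 -24.4 -39 [201. 232.] [285. 341.]
97 24.4 -61 [299. 272.] [404. 336.]
97 24.4 -39 [301. 233.] [383. 297.]
97 30 -61 [310. 272.] [415. 331.]
97 30 -39 [313. 233.] [394. 292.]
101 -30 -61 [190. 276.] [293. 383.]
101 -30 -39 [187. 236.] [273. 342.]
101 -24.4 -61 [202. 276.] [305. 377.]
101 -24.4 -39 [199. 236.] [285. 337.]
101 24.4 -61 [300. 276.] [404. 332.]
101 24.4 -39 [303. 236.] [382. 293.]
101 30 -61 [311. 276.] [415. 327.]
101 30 -39 [314. 236.] [394. 288.]
105 -30 -61 [189. 281.] [293. 379.]
105 -30 -39 [186. 240.] [273. 338.]
105 -24.4 -61 [200. 281.] [304. 373.]
105 -24.4 -39 [198. 240.] [284. 333.]
105 24.4 -61 [301. 281.] [404. 328.]
105 24.4 -39 [304. 240.] [382. 289.]
105 30 -61 [313. 281.] [415. 323.]
105 30 -39 [316. 240.] [393. 284.]
```

```bash
python3 - <<'E'
import cv2
a=cv2.imread("pics/wrist2.png")[150:350,130:360]
cv2.imwrite("pics/wrist2z.png",cv2.resize(a,None,fx=3,fy=3,interpolation=cv2.INTER_CUBIC))
E
```

```text
(no output)
```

View pics/wrist2z.png

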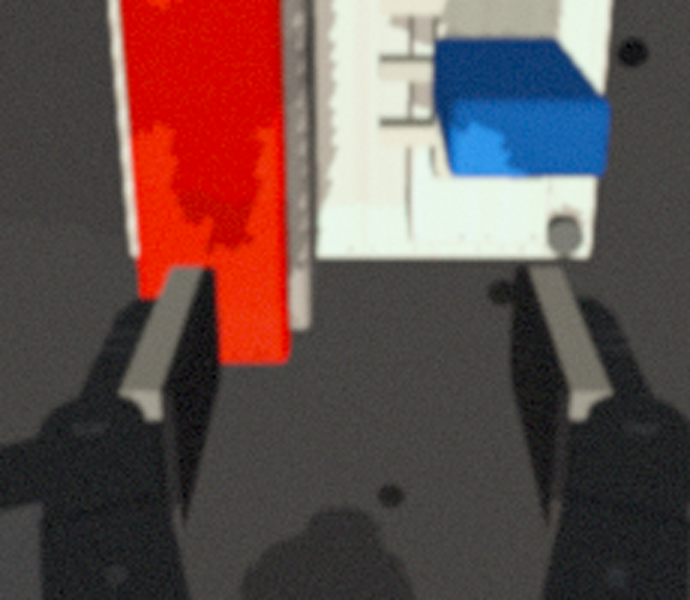

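The tips match the model at both cameras: x ±24 to 30, y −61 to −39, tip about 3 mm above TCP z. Next I'll press the catch in small steps while watching the force.

```bash
python3 - <<'E'
from station import ctrl, claw, monitor, optics
from h import *
ctrl.movel(unit2w(UNIT,(0,-50,78))[0],80); ctrl.hold(0.2)
s0=monitor.read_state(); F0=s0['wrist_force']; print(s0['time_s'],s0['tcp_pos'],F0)
z=78
for z in (76,74.5,73,71.5,70,68.5,67,66,65):
    ctrl.movel(unit2w(UNIT,(0,-50,z))[0],15); ctrl.hold(0.1)
    s=monitor.read_state(); F=s['wrist_force']-F0
    print(z,round(s['time_s'],2),s['tcp_pos'][2].round(2),F.round(2),s['torque'].round(3))
    if F[2]>7.5 or np.hypot(F[0],F[1])>5: break
E
```

```text
5.5833 [ 545.21744964 -269.89037653   78.55571017] [ 0.31186714 -0.21659848  4.13074537]
76 5.97 76.14 [ 0.18 -0.62  0.8 ] [-0.151  0.049  0.036]
74.5 6.32 74.66 [-0.41 -0.44  1.21] [-0.133  0.053 -0.005]
73 6.67 73.27 [-0.34  0.32  1.32] [-0.165  0.122  0.031]
71.5 7.02 71.82 [-0.73 -0.22  1.56] [-0.13   0.18  -0.018]
70 7.37 71.02 [-1.01  0.92  7.24] [ 0.035  0.518 -0.065]
68.5 7.72 70.73 [-4.33  2.82 17.4 ] [ 0.187  1.195 -0.113]
```

The spring engaged earlier than expected, at TCP z≈81, and the stop is at ≈71. I'll back off to about 9 mm of depth and look.

```bash
python3 - <<'E'
from station import ctrl, claw, monitor, optics
from h import *
import cv2
ctrl.movel(unit2w(UNIT,(0,-50,72.2))[0],15); ctrl.hold(0.15)
s=monitor.read_state(); print(s['time_s'],s['tcp_pos'],s['wrist_force'],s['torque'],s['opening'])
ims=[]
for n in("wrist","side","scene"):
    q=optics.snapshot(n); ims.append(q["color"][:,:,::-1])
    if n=="wrist": print(q["origin"],q["attitude"])
W=cv2.resize(ims[0][100:350,110:370],None,fx=2.3,fy=2.3,interpolation=cv2.INTER_CUBIC)
cv2.imwrite("pics/wrist3.png",W)
a=cv2.resize(ims[1][205:330,170:310],None,fx=2.8,fy=2.8,interpolation=cv2.INTER_CUBIC)
b=cv2.resize(ims[2][130:230,135:235],None,fx=3.5,fy=3.5,interpolation=cv2.INTER_CUBIC)
cv2.imwrite("pics/ss3.png",np.hstack([a,b]))
E
```

```text
8.2667 [ 545.21125379 -269.91255543   72.50528496] [-0.22376733 -1.39797304  5.90477176] [-0.10832989  0.10064508  0.0022121 ] 48.50170593271114
[ 512.41235099 -195.57561793  207.88847421] [0.15849956 0.96564198 0.20319389 0.03355152]
```

View pics/wrist3.png

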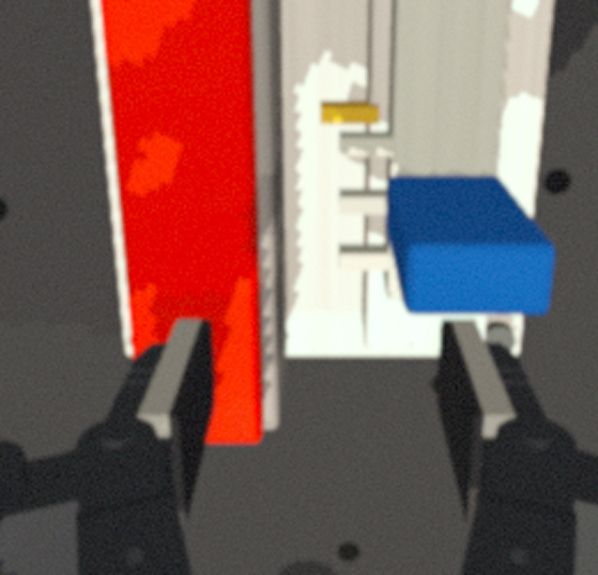

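View pics/ss3.png

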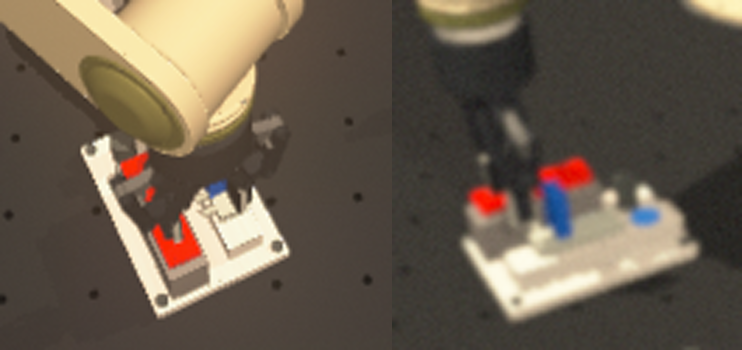

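Finger is on the pad with the catch about 8.5 mm down. The other finger is 7 mm or so behind the knob, at (470,330) in the wrist crop against the knob at (478,280). Now I'll slide toward +y with force monitoring.

```bash
cat > push.py <<'E'
from station import ctrl, claw, monitor, optics
from h import *
import sys
v0,v1,st,z,lim=map(float,sys.argv[1:6])
ey=np.array([-np.sin(UNIT[2]),np.cos(UNIT[2]),0]); ex=np.array([np.cos(UNIT[2]),np.sin(UNIT[2]),0])
for v in np.arange(v0,v1+1e-6,st):
    ctrl.movel(unit2w(UNIT,(0,v,z))[0],20); 
    s=monitor.read_state(); F=s['wrist_force']; d=s['tcp_pos']-np.array([*UNIT[:2],0])
    print('%.1f t%.2f y%.2f z%.2f Fx%.1f Fy%.1f Fz%.1f Tz%.2f'%(v,s['time_s'],d@ey,s['tcp_pos'][2],F@ex,F@ey,F[2],s['torque'][2]))
    if -F@ey>lim or F[2]>14 or F[2]<3.0: print('STOP'); break
E
python3 push.py -48 -22 2 72.1 9
```

```text
-48.0 t8.67 y-48.82 z72.67 Fx0.0 Fy-2.8 Fz6.2 Tz0.06
-46.0 t8.92 y-47.01 z72.73 Fx0.2 Fy-2.8 Fz5.8 Tz0.12
-44.0 t9.17 y-45.03 z72.74 Fx-0.3 Fy-3.8 Fz6.0 Tz0.05
-42.0 t9.42 y-43.03 z72.75 Fx-0.4 Fy-3.9 Fz7.3 Tz0.09
-40.0 t9.67 y-41.06 z72.74 Fx-0.4 Fy-3.3 Fz6.7 Tz0.07
-38.0 t9.92 y-39.16 z72.78 Fx-0.3 Fy-3.6 Fz6.0 Tz0.08
-36.0 t10.17 y-37.39 z72.82 Fx0.0 Fy-4.5 Fz5.8 Tz0.09
-34.0 t10.42 y-35.38 z72.80 Fx-0.1 Fy-4.8 Fz6.2 Tz0.10
-32.0 t10.67 y-33.40 z72.82 Fx-0.0 Fy-4.0 Fz5.7 Tz0.11
-30.0 t10.92 y-31.42 z72.81 Fx-0.1 Fy-5.3 Fz6.5 Tz0.06
-28.0 t11.17 y-29.38 z72.81 Fx1.0 Fy-4.9 Fz5.8 Tz0.06
-26.0 t11.42 y-27.40 z72.81 Fx0.2 Fy-4.5 Fz4.9 Tz0.06
-24.0 t11.67 y-25.40 z72.82 Fx-0.1 Fy-5.1 Fz6.4 Tz0.03
-22.0 t11.92 y-23.41 z72.81 Fx0.4 Fy-5.0 Fz6.4 Tz0.14
```

```bash
python3 push.py -20 -4 2 72.0 9; python3 push.py -3 8 1 72.0 9
```

```text
-20.0 t12.17 y-21.47 z72.82 Fx0.1 Fy-5.3 Fz6.8 Tz0.04
-18.0 t12.42 y-19.47 z72.81 Fx-0.3 Fy-4.1 Fz6.5 Tz0.06
-16.0 t12.67 y-17.46 z72.79 Fx-0.4 Fy-4.3 Fz7.2 Tz0.10
-14.0 t12.92 y-15.43 z72.79 Fx-1.1 Fy-5.0 Fz6.8 Tz0.04
-12.0 t13.17 y-13.45 z72.80 Fx-0.4 Fy-4.8 Fz6.7 Tz0.00
-10.0 t13.42 y-11.45 z72.79 Fx-1.1 Fy-4.2 Fz6.8 Tz0.04
-8.0 t13.67 y-9.44 z72.77 Fx-0.7 Fy-4.0 Fz5.9 Tz0.11
-6.0 t13.92 y-7.44 z72.76 Fx-0.1 Fy-4.9 Fz6.4 Tz0.07
-4.0 t14.17 y-5.46 z72.78 Fx-0.3 Fy-5.0 Fz6.6 Tz0.09
-3.0 t14.42 y-4.57 z72.80 Fx-1.0 Fy-5.3 Fz6.5 Tz0.09
-2.0 t14.67 y-3.62 z72.80 Fx-0.4 Fy-5.5 Fz6.6 Tz0.17
-1.0 t14.92 y-2.62 z72.79 Fx0.5 Fy-5.9 Fz6.0 Tz0.08
0.0 t15.17 y-1.59 z72.78 Fx0.1 Fy-5.6 Fz6.2 Tz0.10
1.0 t15.42 y-0.60 z72.79 Fx0.2 Fy-5.4 Fz6.8 Tz0.12
2.0 t15.67 y0.39 z72.77 Fx-0.7 Fy-5.1 Fz5.9 Tz0.13
3.0 t15.92 y0.77 z72.82 Fx-0.6 Fy-7.9 Fz5.7 Tz-0.11
4.0 t16.17 y0.86 z72.89 Fx-0.5 Fy-10.6 Fz3.9 Tz-0.21
STOP
```

The bolt hit a firm stop at y≈0.8, about 40 mm after contact. Before releasing the catch I'll check the picture.

```bash
python3 - <<'E'
from station import ctrl, claw, monitor, optics
from h import *
import cv2
ims=[]
for n in("wrist","side","scene"):
    q=optics.snapshot(n); ims.append(q["color"][:,:,::-1])
    if n=="wrist": print(q["origin"].tolist(),q["attitude"].tolist())
cv2.imwrite("pics/wrist4.png",cv2.resize(ims[0][60:310,110:370],None,fx=2.3,fy=2.3,interpolation=cv2.INTER_CUBIC))
a=cv2.resize(ims[1][205:330,170:310],None,fx=2.8,fy=2.8,interpolation=cv2.INTER_CUBIC)
b=cv2.resize(ims[2][130:230,135:235],None,fx=3.5,fy=3.5,interpolation=cv2.INTER_CUBIC)
cv2.imwrite("pics/ss4.png",np.hstack([a,b]))
s=monitor.read_state(); print(s['time_s'],s['tcp_pos'],s['wrist_force'])
E
```

```text
[491.633052678339, -148.02520994641856, 207.7219254735878] [0.1614886120932833, 0.9652252597945232, 0.20258049648541746, 0.034968106361399444]
16.3167 [ 524.94042408 -223.084116     72.90146346] [  3.90221024 -11.1212883    3.37109513]
```

View pics/wrist4.png

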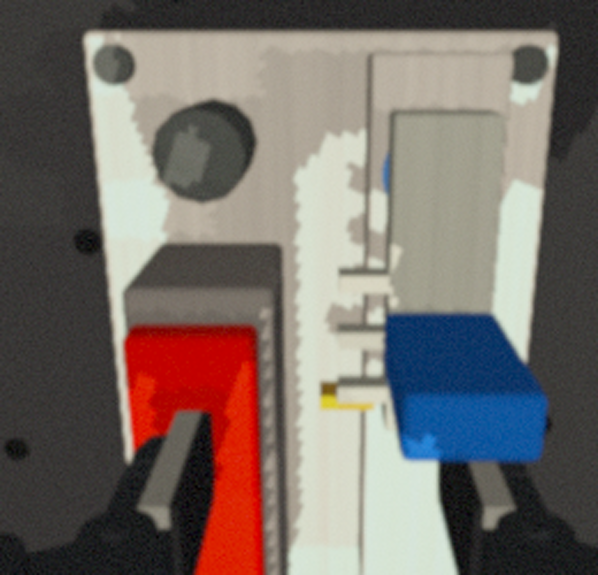

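View pics/ss4.png

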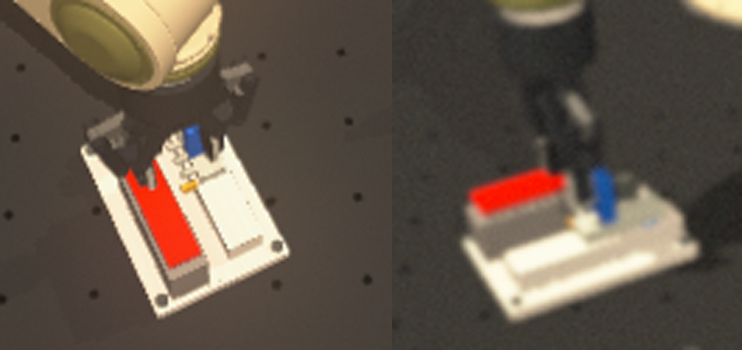

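```bash
python3 - <<'E'
from h import *
cams['wrist']=(318.39937,251.39714,187.95197,[491.633052678339,-148.02520994641856,207.7219254735878],[0.1614886120932833,0.9652252597945232,0.20258049648541746,0.034968106361399444])
k=lambda l:np.array([[(u+.5)/2.3-.5+110,(v+.5)/2.3-.5+60] for u,v in l])
P=[(-60,85,12),(60,85,12),(-41.5,25,68),(-13.5,25,68)];m=k([(84,33),(556,36),(126,328),(255,328)])
g=least_squares(lambda p:(proj('wrist',unit2w(p,P))-m).ravel(),UNIT);print(g.x,g.fun.round(1))
kn=k([(408,459),(545,458),(396,393),(545,393)])
for p in (g.x,UNIT):
  h=least_squares(lambda b:(proj('wrist',unit2w(p,[(14.5,-32+b[0],92),(40.5,-32+b[0],92),(14.5,-18+b[0],92),(40.5,-18+b[0],92)]))-kn).ravel(),[30]);print('bolt',h.x,h.fun.round(1))
E
```

```text
[ 5.23898235e+02 -2.23154568e+02  4.08343307e-01] [ 0.1 -2.4  2.6 -2.5 -2.7  2.4  0.5  2.7]
bolt [42.16853433] [-3.   0.7 -0.3  1.4  3.5 -0.9  3.2 -0.6]
bolt [43.19447065] [-1.6  0.9  1.1  1.3  4.9 -0.7  4.6 -0.7]
```

The bolt measures about 42 mm in the image, with the window covered, so it is home. I'll relieve the push, lift straight up and check.

```bash
python3 - <<'E'
from station import ctrl, claw, monitor, optics
from h import *
import cv2
def rd(t):
    s=monitor.read_state(); print(t,s['time_s'],s['tcp_pos'].round(2),s['wrist_force'].round(2))
ctrl.movel(unit2w(UNIT,(0,-1.5,72))[0],15); rd('back')
ctrl.movel(unit2w(UNIT,(0,-1.5,90))[0],40); rd('up')
ctrl.movel(unit2w(UNIT,(0,-1.5,190))[0],120)
ctrl.movel(unit2w(UNIT,(0,-60,230))[0],120); ctrl.hold(0.3); rd('clear')
ims=[]
for n in("wrist","side","scene"):
    q=optics.snapshot(n); ims.append(q["color"][:,:,::-1]); cv2.imwrite(f"pics/{n}5.png",ims[-1])
    if n=="wrist": print(q["origin"].tolist(),q["attitude"].tolist())
cv2.imwrite("pics/wrist5z.png",cv2.resize(ims[0][0:200,160:350],None,fx=3,fy=3,interpolation=cv2.INTER_CUBIC))
b=cv2.resize(ims[2][150:230,140:235],None,fx=7,fy=7,interpolation=cv2.INTER_CUBIC)
cv2.imwrite("pics/scene5z.png",b)
E
```

```text
back 16.8333 [ 525.24 -224.59   71.92] [-0.32  3.06  6.61]
up 17.4333 [ 525.43 -225.36   89.76] [-0.44  0.46 -0.32]
clear 19.4583 [ 549.03 -278.6   229.9 ] [ 0.21 -1.03  0.03]
[516.2994690935128, -204.36301739259096, 365.3444612646866] [0.15813714355520014, 0.9656689871360522, 0.20338602436886685, 0.033319306764393604]
```

View pics/wrist5z.png

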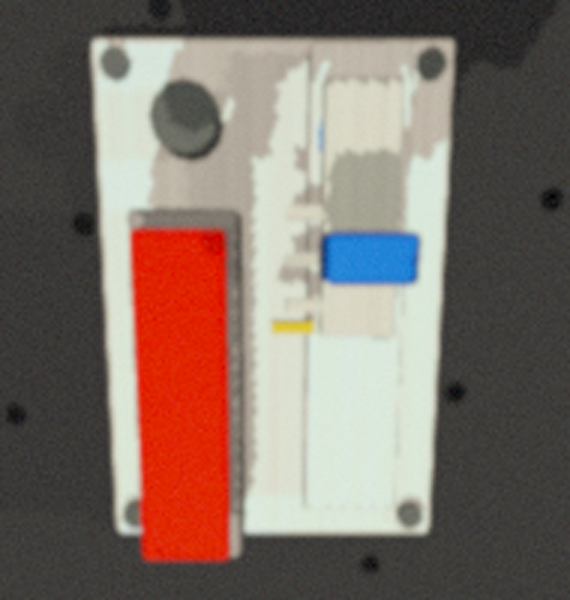

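View pics/scene5z.png

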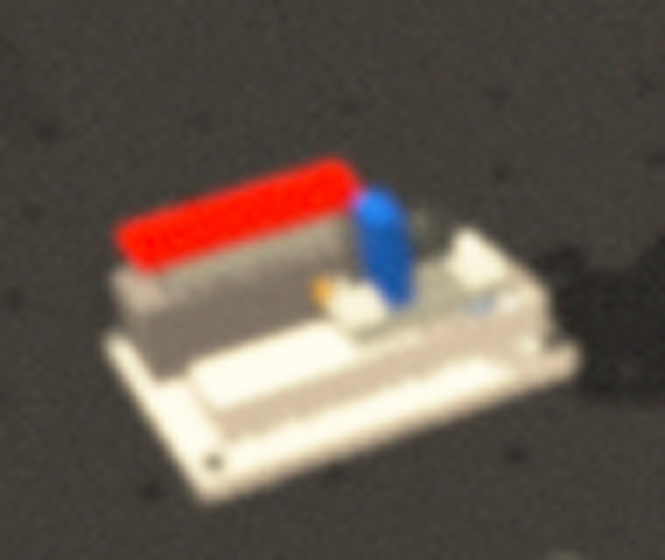

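View pics/side5.png

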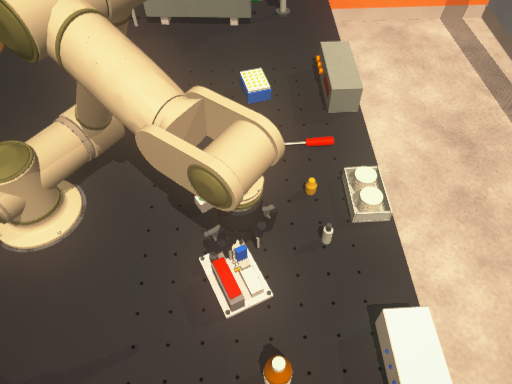

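The wrist crop shows the window covered, the blade at (292,327) fully behind the last tooth at (303,303), and the pad with sharp edges above the housing. I'll do one numeric check of pad height and bolt travel.

```bash
python3 - <<'E'
from h import *
cams['wrist']=(318.39937,251.39714,187.95197,[516.2994690935128,-204.36301739259096,365.3444612646866],[0.15813714355520014,0.9656689871360522,0.20338602436886685,0.033319306764393604])
k=lambda l:np.array([[(u+.5)/3-.5+160,(v+.5)/3-.5] for u,v in l])
m=k([(91,38),(456,39),(430,534),(132,229),(223,229),(229,561),(143,561),(324,283),(418,283)])
def f(p):
    z,b=p[3:]
    return (proj('wrist',unit2w(p[:3],[(-60,85,12),(60,85,12),(60,-85,12),(-41.5,25,z),(-13.5,25,z),(-13.5,-75,z),(-41.5,-75,z),(14.5,-32+b,92),(40.5,-32+b,92)]))-m).ravel()
g=least_squares(f,[*UNIT,70,38]);print(g.x,g.fun.round(1))
E
python3 - <<'E'
from station import ctrl, monitor
ctrl.job_done(); print(monitor.read_state()['time_s'])
E
```

```text
[ 5.24118630e+02 -2.24092404e+02  4.13665824e-01  7.49052528e+01
  4.29225163e+01] [-0.   0.2 -0.2  0.1 -0.6 -0.  -1.4  0.1  0.8  0.1  0.4 -0.3 -0.1 -0.3
  0.4 -0.   0.6  0. ]
the job is handed in; nothing more can be done
the job is handed in; nothing more can be done
```

The blue shutter is closed and the job is handed in; the last clock reading before handing in was about 19.5 s.

**What I did:** One finger held the red catch about 8–8.5 mm down while the other pushed the blue knob about 40 mm, until it met a firm stop. I then backed off, lifted straight up so the catch sprang back, and moved clear.

**Final checks:**
- **Bolt:** the last wrist picture gives about 42.9 mm of travel against 42 nominal, which is within camera error. The window is covered.
- **Catch:** its top measures about 75 mm (76 when fully up). The brass blade sits behind the last tooth.
- **Forces:** the wrist force was back near zero once clear. The sideways push peaked at about 11 N, against the stop.
- **Other things on the table:** I never went near the yellow shutter or the loose items. The side view shows those in sight where they were. The arm hid the yellow shutter, the dish and most of the filter cube, so I could not confirm those by picture.

**What disagreed:** the fingertips were about 8 mm lower than my picture estimate. The catch therefore met its stop early and took about 21 N for a moment before I backed off. This was before the bolt was touched.

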